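# Locate a plate in the marking fixture and clamp it with the cam lever

### The job

Gently push the sample plate on the marking fixture flat against the long rail and along it until its end meets the stop screw, then swing the red-knobbed cam lever round to its end so that the plate is clamped there. Use the fingertips only to push: the plate must not be picked up or tipped, and the other things on the bench are to stay where they are.

Things in the scene. Friction and masses are not known exactly. Their poses are not given: they have to be found in the camera images.
- fixture: Locating fixture, fixed on the worktop: dark steel base plate, x -79 to +15, y -176 to +24 mm in its frame, its top 12 mm up. Origin: the datum corner, where the rail's face (plane x = 0) meets the plane of the stop tip (y = 0), at the underside; z up. Turned at most 0.17 rad from the world's axes. A seated plate's origin is at x = -20, y = -40, z = 12 mm in this frame
- rail_mid (a point): Middle of the rail's locating face, 17 mm up. The bright steel rail runs the base's whole length along the fixture's y on the side away from the robot, 13 mm thick, its top 22 mm above the worktop (screw heads to 22.5); the face looks to the fixture's -x, towards the robot. Behind it the marking machine's hood overhangs beyond world x = 0.55, from 0.15 m up: keep the wrist short of it
- stop_tip (a point): Flat tip of the brass stop screw, 8 mm in diameter, 17 mm above the worktop; it looks to the fixture's -y. The steel block that carries it at the base's left end begins 9 mm behind the tip and is 24 mm high above the worktop
- plate: The sample plate: flat grey metal plate 40 (x) x 80 (y) x 8 (z) mm, about 0.15 kg, loose, lying on the fixture's base; origin at the centre of its underside. It starts 10 to 16 mm off the rail, 49 to 77 mm short of the stop and up to 0.2 rad askew
- clamp_lever (a joint): Clamp lever angle (rad): 0 open, 1.57 closed at its limit, counter-clockwise from above; starts below 0.2. It stays where left; about 2 N at the knob turns it. At 0 the handle points 70 degrees from the fixture's +x towards +y (left), at 1.57 160 degrees (towards the robot). Closing, its cam takes up the last 4 mm, presses the plate on the rail and drags it a little to the stop
- lever_pivot (a point): The lever's pivot axis, 30 mm above the worktop; at x = -55.7, y = -20 mm in the fixture's frame. The eccentric cam round it (12 mm radius, 4 mm off centre) stands up to 16 mm out from it, from 12 to 26 mm high. A fixed stop pin for the handle, 34 mm high, stands 26 mm from it towards the robot
- lever_knob (a point): Axis of the red knob at the end of the lever, 60 mm from the pivot, 42 mm above the worktop; the knob is upright, about 18 mm in diameter, from 24 to 55 mm high. The steel handle between is an 8 mm round rod 30 mm above the worktop, clear of rail, stop and plate beneath
- spare_plate: Bystander: a like plate 40 x 80 x 9 mm lying on the bare worktop right of the fixture; origin at the centre of its underside
- plug_gauge: Bystander: plug gauge with a knurled handle and a red band, 24 x 98 x 24 mm, lying right of the fixture; origin at the centre of its underside
- brush: Bystander: flat bench brush 40 x 161 x 12 mm, lying farther right; origin at the centre of its underside

How it is judged (in metres and radians):
On the way, in this order (a step that is already met when the one before it is completed fails the run):
1. the plate lies along the rail with its end at the stop screw (within about 3 mm), the lever still open (x of plate in the frame of fixture above -0.0235 m and y of plate in the frame of fixture above -0.0435 m and z of plate in the frame of fixture below 0.0145 m and angle between the y axis of plate and the y axis of fixture, either way round below 0.06 rad and value of joint clamp_lever below 0.8 rad), for 0.2 s.
2. the cam lever is swung to its closed end (value of joint clamp_lever above 1.4 rad), for 0.2 s.
At the end, for the whole second after the job is handed in: the plate lies flat on the fixture, within 2 mm of the rail and of the stop screw and in line with the rail within 0.035 rad (2 degrees), at rest and held tight (pressed by the fixture and its cam with over 5 N in all), and the cam lever stands at its closed end (1.4 rad or more) (x of plate in the frame of fixture between -0.022 and -0.018 m and y of plate in the frame of fixture between -0.042 and -0.038 m and z of plate in the frame of fixture below 0.014 m and angle between the y axis of plate and the y axis of fixture, either way round below 0.035 rad and linear speed of plate below 0.01 m/s and contact force between plate and fixture above 5 N and value of joint clamp_lever above 1.4 rad); the robot touches nothing.
It fails at once if the plate is lifted off the fixture's base (z of plate in the frame of fixture above 0.018 m).
It fails at once if the plate is tipped (angle between plate's own z axis and vertical above 0.2 rad).
It fails at once if the plate is rammed instead of gently pushed (contact force between the fingers and plate above 45 N).
It fails at once if a bystander is disturbed (distance of any of spare_plate, plug_gauge, brush from where it was at the start of the episode above 0.015 m).
It also fails if it takes over 58 s, if anything falls off the work surface, if the arm or the gripper's body presses on something with over 40 N, if the wrist force passes 120 N, or if a joint passes its speed limit or range.

### The arm

A 6-joint arm with a two-finger parallel gripper is mounted at the origin on a cart in front of the work surface, level with it; the furniture and walls round the work are solid. World frame = base frame: x ahead of the robot, y to its left, z up, the work surface at z = 0. Lengths are in m, angles in degrees, forces in N, time in s.
With the tool pointing down it reaches from about 0.35 to 0.875 m from the base axis. Payload 4.2 kg.
Tool frame: the origin (TCP) lies midway between the tips of the shut fingers; the grasp point (between the pads) lies 19 mm behind it; z points along the fingers, y is the line along which they close (so a half turn about z gives the same grasp; the last joint's range is limited). The gripper opens to 87 mm and grips with 3 to 60 N. Pads are 19 mm wide; open, the fingers measure 117 mm over their backs; the gripper's body (75 mm by 190 mm) begins 51 mm behind the grasp point.
Start: joints at [89.989, 22.042, 0.453, 0, -68.411, -14.817], TCP at [0.16, 0.604, 0.199] pointing down, gripper open.
Joint ranges: [-179.83, 179.83], [-69.29, 118.12], [-61.27, 80.66], [-181.25, 117.63], [-171.15, -9.14], [-177.46, 177.46]. Speed limits (degrees/s): [159.86, 159.86, 180, 180, 180, 180].

### API

Orientations are given as [roll, pitch, yaw] about the fixed x, y, z axes, in that order (R = Rz(yaw) Ry(pitch) Rx(roll)).
In Python, from workcell import env gives the robot as it stands. The module is installed in compiled form; this text tells all that it offers. Calls block until the motion is done:
- env.goto(position, orientation): joint-space move of the TCP to a pose.
- env.move_straight(position, rotation=None, rate=0.15, force_limit=None): straight line of the TCP; rotation=None keeps the orientation; rate is the mean speed in m/s. With force_limit (N) it stops when the force on the tool has changed by that much, and returns True; else False.
- env.set_joints(angles): joint-space move.
- env.gripper_to(opening, grasp_force=None): opening from 0.0 (shut) to 1.0 (fully open); grasp_force is the grip in N (None keeps the last); returns when the fingers have stopped.
- env.dwell(seconds).
- env.inverse_kinematics(position, orientation): joint angles nearest the present ones, or None.
- env.read_state(): the state.
- env.grab_frame(name): name is "scene" or "top" or "wrist"; returns a dict with "image" (384x512x3 uint8, blue, green, red), "fx", "fy", "cx", "cy" (pixels), "position" and "orientation" of the camera in the world. Camera axes: x right, y up, looking along -z (the intrinsics and any distortion apply to the point x, -y, -z); pixel columns grow to the right and rows downward; lengths in m; the calibration is good to about 2 mm. A picture is of the moment at which its call begins. There is no depth.
A pose or a line that the arm cannot do raises env.Unreachable and nothing moves.
- env.close_job(): hands the job in; it is judged then, once.
Trained networks look in a picture, given as the dict that the camera call returned (one of the last four; its "shot" number tells which), for a name from the list of things; names that differ only in an ending like _2 or _b are one class to them, and where a whole thing is asked for, a point or a joint stands for the part that bears it (a point fixed in the world has none). Each returns a list of dicts, best first, with "score" (0 to 1); they miss things now and then, are a little off and sometimes report something else, mostly with a low value. They report only what shows in the picture. A call takes as long as a camera call.
- env.search_frame(picture, thing): "xyz" ([x, y, z] in m, in world coordinates, good to about 4 mm: the middle of the surface that is visible of it).
- env.trace(picture, thing): "mask" (384x512 bool, what is visible of it).
The state is a dict: "clock": time; "joint_positions": joint angles; "qvel": joint speeds; "joint_torque": joint torques, N m; "position": TCP position; "tool_rot": TCP orientation; "force": force on the tool from outside, world axes, zero at the start; "wrist_torque": the same for the moment, N m; "opening": opening from 0.0 (shut) to 1.0 (fully open); "finger_force": force on a finger pad.
Only numpy, scipy, OpenCV 4.12 (cv2) and the standard library are available. Lean on these libraries where they do the work, as an engineer would, in place of code of your own. Each camera call takes 0.05 s, during which the arm holds its last target. There are 200 camera calls.

## Working session

There is one attempt and no reset: what is moved stays moved. The work goes in short steps, each a Python script; the robot and the scene stay as the last script left them, time stands still between calls to the robot, and variables do not carry over. Pictures are saved under pics/ and viewed, at most 13 in all, crops included, and the job is handed in when it is done.

```bash
mkdir -p pics
python3 - <<'E'
from workcell import env
import cv2,numpy as np
for n in ["scene","top"]:
    f=env.grab_frame(n); cv2.imwrite(f"pics/{n}0.png",f["image"])
    print(n,f["fx"],f["fy"],f["cx"],f["cy"],f["position"],f["orientation"],[k for k in f])
    for t in ["fixture","rail_mid","stop_tip","plate","lever_pivot","lever_knob","clamp_lever","spare_plate","plug_gauge","brush"]:
        r=env.search_frame(f,t); print(t,[(np.round(d["xyz"],4).tolist(),round(d["score"],2)) for d in r[:2]])
print(env.read_state())
E
```

```text
scene 420.7440870503794 420.7440870503794 255.44330648416192 193.48431123071933 [ 0.06908701 -0.45611283  0.59509936] [ 50.49665633   0.84659995 -35.6805475 ] ['image', 'fx', 'fy', 'cx', 'cy', 'position', 'orientation', 'shot']
fixture [([0.4389, 0.123, 0.0124], 0.84)]
rail_mid [([0.4379, 0.1245, 0.0118], 0.75)]
stop_tip [([0.4385, 0.1242, 0.0107], 0.61)]
plate [([0.4395, 0.1055, 0.0221], 0.75), ([0.4926, -0.0901, 0.0218], 0.5)]
lever_pivot [([0.4407, 0.1212, 0.0131], 0.79)]
lever_knob [([0.427, 0.1854, 0.0337], 0.5)]
clamp_lever [([0.4274, 0.1925, 0.0346], 0.74), ([0.4404, 0.1259, 0.0095], 0.37)]
spare_plate [([0.4176, -0.084, 0.0132], 0.82)]
plug_gauge [([0.4397, 0.1235, 0.0091], 0.68), ([0.491, -0.0898, 0.0191], 0.63)]
brush [([0.4247, -0.1726, 0.0103], 0.69)]
top 357.25650884785915 357.25650884785915 256.50439592263496 194.76800530995894 [0.39243836 0.06277571 0.89448133] [ 3.73262175e+00  4.67616972e-02 -8.83460350e+01] ['image', 'fx', 'fy', 'cx', 'cy', 'position', 'orientation', 'shot']
fixture [([0.443, 0.1485, 0.0131], 0.67)]
rail_mid [([0.4428, 0.1506, 0.0086], 0.59)]
stop_t
[... 339 characters left out ...]
9], 0.94)]
{'clock': 1.1, 'joint_positions': array([ 8.99872648e+01,  2.20407015e+01,  4.52959621e-01, -8.72420070e-04,
       -6.84114328e+01, -1.48158375e+01]), 'qvel': array([ 0.07838257,  0.03248744,  0.06000385, -0.07315112, -0.05584818,
       -0.02754328]), 'joint_torque': array([ 8.90193805e-04, -3.90479565e+01,  1.87618572e+01,  4.22451898e+00,
        1.54332159e-02, -2.43572526e-05]), 'position': array([0.15992962, 0.60416854, 0.19886041]), 'tool_rot': array([-1.79999410e+02,  9.95299696e-04, -1.48288937e+01]), 'force': array([ 0.74692382, -1.39777611,  0.18313199]), 'wrist_torque': array([-0.00825911, -0.02541711,  0.01996209]), 'finger_force': 0.0, 'opening': 0.9960721228551048}
```

View pics/top0.png

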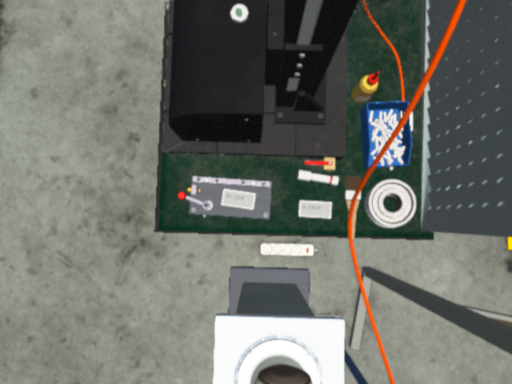

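View pics/scene0.png

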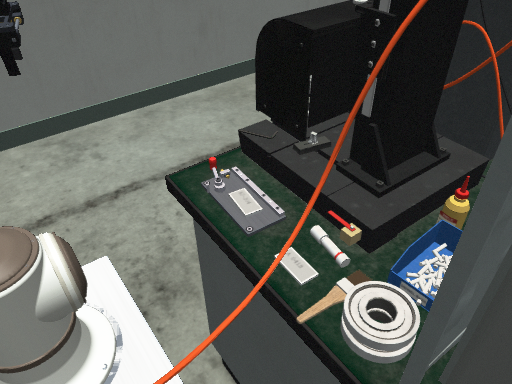

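The top view shows the fixture at about (230,197), the knob at (182,196) and the plate at (238,199). The bystanders are to its right and the hood is behind it. Next I go in closer with the wrist camera.

Run:
```python
from workcell import env
import cv2,numpy as np
env.gripper_to(0.0)
env.goto([0.40,0.13,0.25],[180,0,0])
env.dwell(0.3)
f=env.grab_frame("wrist"); cv2.imwrite("pics/w0.png",f["image"]); np.save("pics/w0.npy",f,allow_pickle=True)
print(f["fx"],f["fy"],f["cx"],f["cy"],f["position"],f["orientation"])
for t in ["fixture","plate","lever_knob","clamp_lever"]:
    r=env.search_frame(f,t); print(t,[(np.round(d["xyz"],4).tolist(),round(d["score"],2)) for d in r[:2]])
s=env.read_state();print(s["clock"],s["position"],s["joint_positions"])
```

```text
340.8232780244202 340.8232780244202 257.51894051109946 191.53354112096577 [0.47359105 0.13100333 0.43740327] [-1.55627015e+01 -4.98803492e-02 -9.00090663e+01]
fixture [([0.4449, 0.1467, 0.0114], 0.73)]
plate [([0.4396, 0.1091, 0.0165], 0.79)]
lever_knob [([0.4301, 0.2127, 0.0329], 0.64)]
clamp_lever [([0.4312, 0.2074, 0.0349], 0.76)]
5.1083 [0.39999592 0.13005667 0.24998911] [ 4.03405164e+01 -7.00354737e-01 -2.08510209e+01 -3.08223049e-04
 -6.98503403e+01  4.96644051e+01]
```

View pics/w0.png

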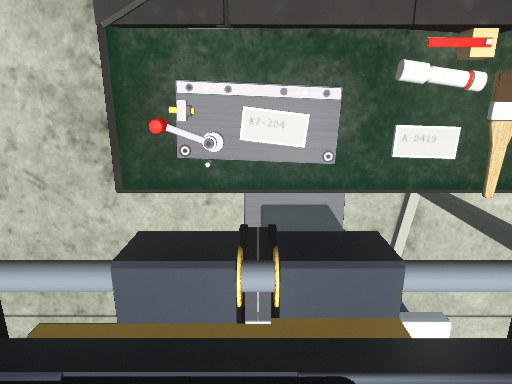

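The wrist image shows the whole fixture: rail (178–341, 82–98), brass stop tip near (193,111), pivot (212,142), knob (157,127) and plate corners near (243,107)–(308,147). I'll enlarge it to get exact pixels.

```bash
cat > h.py <<'E'
import numpy as np,cv2
from scipy.spatial.transform import Rotation as R
def ray(f,px,z):
    d=np.array([(px[0]-f["cx"])/f["fx"],-(px[1]-f["cy"])/f["fy"],-1.])
    d=R.from_euler("xyz",f["orientation"],degrees=True).as_matrix()@d
    p=np.asarray(f["position"]); return p+d*(z-p[2])/d[2]
def proj(f,P):
    c=R.from_euler("xyz",f["orientation"],degrees=True).as_matrix().T@(np.asarray(P)-f["position"])
    return np.array([f["cx"]-f["fx"]*c[0]/c[2],f["cy"]+f["fy"]*c[1]/c[2]])
def crop(f,name,x0,y0,x1,y1,s):
    cv2.imwrite(name,cv2.resize(f["image"][y0:y1,x0:x1],None,fx=s,fy=s,interpolation=cv2.INTER_CUBIC))
E
python3 - <<'E'
from h import *
f=np.load("pics/w0.npy",allow_pickle=True).item()
crop(f,"pics/c0.png",145,72,345,172,4)
from h import ray
im=f["image"].astype(int)
# plate mask: bright
m=((im.min(2)>195)).astype(np.uint8); m[:100]=0;m[:,:235]=0;m[:,320:]=0;m[155:]=0
c=max(cv2.findContours(m,0,2)[0],key=cv2.contourArea); r=cv2.minAreaRect(c);b=cv2.boxPoints(r);print(b)
w=np.array([ray(f,p,.020) for p in b]);print(w.round(4),w.mean(0),np.linalg.norm(w-np.roll(w,1,0),axis=1))
for n,p,z in [("railTL",(177,81.5),.022),("railTR",(341,88),.022),("pivot",(212,142.5),.034),("tip",(194,111),.017),("knob",(157,126.5),.055)]: print(n,ray(f,p,z).round(4))
E
```

```text
[[238.32309 139.41539]
 [242.53848 105.69231]
 [309.36923 114.04616]
 [305.15384 147.76924]]
[[0.4233 0.1541 0.02  ]
 [0.4632 0.1484 0.02  ]
 [0.4535 0.0686 0.02  ]
 [0.4131 0.0722 0.02  ]] [0.43827735 0.11082724 0.02      ] [0.08251545 0.04027847 0.08038215 0.04056686]
railTL [0.4905 0.2241 0.022 ]
railTR [0.4833 0.0332 0.022 ]
pivot [0.4214 0.1844 0.034 ]
tip [0.457  0.2069 0.017 ]
knob [0.4418 0.2418 0.055 ]
```

View pics/c0.png

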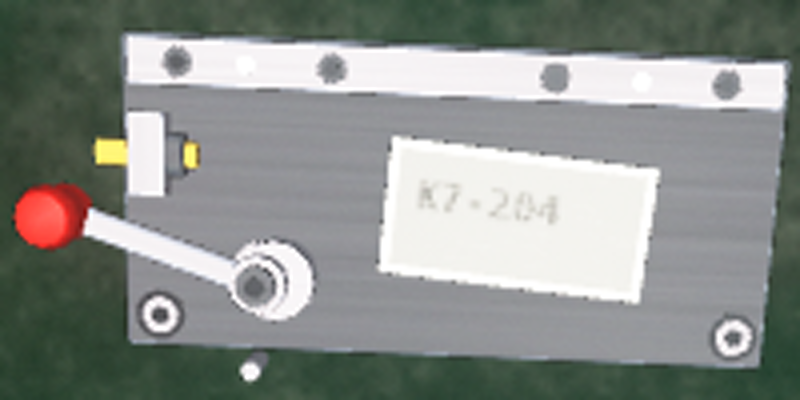

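The crop shows the rail's front top edge from (126,83) to (783,108), the base's lower corners at (130,343) and (760,367), the stop tip at (199,155) and the pivot bolt at (258,286). I'll fit the fixture pose to these.

Run:
```python
from h import *
from scipy.optimize import least_squares
f=np.load("pics/w0.npy",allow_pickle=True).item()
pts={(0,24,22):(126,83),(0,-176,22):(783,108),(15,24,22):(124,34),(15,-176,22):(789,61),(-79,24,12):(130,343),(-79,-176,12):(760,367),(-20,0,17):(199,155)}
M=np.array(list(pts))/1000.;P=np.array([145+71.5*0,72])+ (np.array(list(pts.values()))+.5)/4-.5
def res(v):
    c,s=np.cos(v[2]),np.sin(v[2])
    return np.concatenate([proj(f,[v[0]+c*m[0]-s*m[1],v[1]+s*m[0]+c*m[1],m[2]])-p for m,p in zip(M,P)])
r=least_squares(res,[.48,.2,0]);v=r.x;print(v,r.fun.reshape(-1,2).round(2))
np.save("fix.npy",v)
c,s=np.cos(v[2]),np.sin(v[2]);A=np.array([[c,-s],[s,c]])
def tofix(w): return ((np.asarray(w)[:2]-v[:2])@A*1000).round(1)
pc=np.array([[394,136],[660,169],[640,303],[378,270]]);pp=np.array([145,72])+(pc+.5)/4-.5
w=np.array([ray(f,p,.020) for p in pp]);print("plate corners",tofix(w),tofix(w.mean(0)))
w_=np.array([tofix(x) for x in w])
for a,b in((0,1),(3,2)):print(np.degrees(np.arctan2(-(w_[b]-w_[a])[0],-(w_[b]-w_[a])[1])))
for n,p,z in (("pivot",(258,286),.034),("tip",(199,155),.017),("knob",(47,216),.055)):
    print(n,tofix(ray(f,np.array([145,72])+np.array(p)/4-.4,z)))
```

```text
[ 0.47714736  0.20545455 -0.03865692] [[-3.02  0.27]
 [ 3.01  0.84]
 [-2.88 -0.95]
 [ 2.87 -0.74]
 [-0.39  0.56]
 [ 0.23  0.54]
 [ 0.21  0.45]]Traceback (most recent call last):
  File "<stdin>", line 14, in <module>
  File "<stdin>", line 12, in tofix
ValueError: operands could not be broadcast together with shapes (2,3) (2,)
```

```bash
cat >> h.py <<'E'
class Fix:
    def __init__(s,v):
        s.v=v; c,n=np.cos(v[2]),np.sin(v[2]); s.A=np.array([[c,-n],[n,c]])
    def to(s,w): return (np.asarray(w)[...,:2]-s.v[:2])@s.A*1000
    def w(s,x,y,z): return [*(s.A@np.array([x,y])/1000+s.v[:2]),z/1000]
E
python3 - <<'E'
from h import *
from scipy.optimize import least_squares
f=np.load("pics/w0.npy",allow_pickle=True).item()
pts={(0,24,22):(126,83),(0,-176,22):(783,108),(15,24,22):(124,34),(15,-176,22):(789,61),(-79,24,12):(130,343),(-79,-176,12):(760,367),(-20,0,17):(199,155)}
M=np.array(list(pts))/1000.;P=np.array([145,72])+(np.array(list(pts.values()))+.5)/4-.5
W=np.ones((7,2));W[:4,0]=0;W[6,0]=2
def res(v):
    F=Fix(v); return (W*np.array([proj(f,F.w(*(m*1000)))-p for m,p in zip(M,P)])).ravel()
r=least_squares(res,[.48,.2,0]);v=r.x;print(v,r.fun.reshape(-1,2).round(2))
np.save("fix.npy",v);F=Fix(v)
pc=np.array([[394,136],[660,169],[640,303],[378,270]]);pp=np.array([145,72])+(pc+.5)/4-.5
w=np.array([F.to(ray(f,p,.020)) for p in pp]);print("plate",w.round(1),w.mean(0))
for a,b in((0,1),(3,2)):print(np.degrees(np.arctan2(-(w[b]-w[a])[0],-(w[b]-w[a])[1])))
for n,p,z in (("pivot",(258,286),.034),("tip",(199,155),.017),("knob",(47,216),.055)):
    print(n,F.to(ray(f,np.array([145,72])+np.array(p)/4-.4,z)).round(1))
E
```

```text
[ 0.47720488  0.20564168 -0.03748134] [[-0.    0.25]
 [ 0.    0.6 ]
 [-0.   -0.97]
 [ 0.   -0.98]
 [-0.46  0.54]
 [ 0.17  0.34]
 [ 0.14  0.4 ]]
plate [[ -11.7  -58.4]
 [ -18.3 -138.1]
 [ -58.6 -135.1]
 [ -51.5  -54.5]] [-35.05656179 -96.52366153]
4.733924023138476
5.026968079657419
pivot [-55.8 -19.9]
tip [-19.5   0.1]
knob [-35.8  35.5]
```

```bash
cat >> h.py <<'E'
from workcell import env
F=Fix(np.load("fix.npy")); Y0=np.degrees(F.v[2])
def mv(x,y,z,rate=.1,fl=None,yaw=0):
    r=env.move_straight(F.w(x,y,z),[180,0,Y0+yaw],rate=rate,force_limit=fl); rep(r); return r
def rep(r=None):
    s=env.read_state();print(r,round(s["clock"],2),F.to(s["position"]).round(1),(s["position"][2]*1000).round(1),s["force"].round(1))
E
python3 - <<'E'
from h import *
env.goto(F.w(-76,-100,60),[180,0,Y0])
mv(-76,-100,14.5,.06,10)
mv(-44,-100,14.5,.03,6)
f=env.grab_frame("wrist"); crop(f,"pics/w1.png",60,0,480,300,1.8)
r=env.search_frame(f,"plate");print([(F.to(d["xyz"]).round(1),round(d["score"],2)) for d in r[:1]])
E
```

```text
False 6.8 [-75.7 -99.8] 14.8 [0.  0.3 0.4]
False 8.02 [ -44.2 -100.1] 14.5 [-0.7 -0.9 -0.2]
[(array([-24.5, -92.6]), 0.96)]
```

View pics/w1.png

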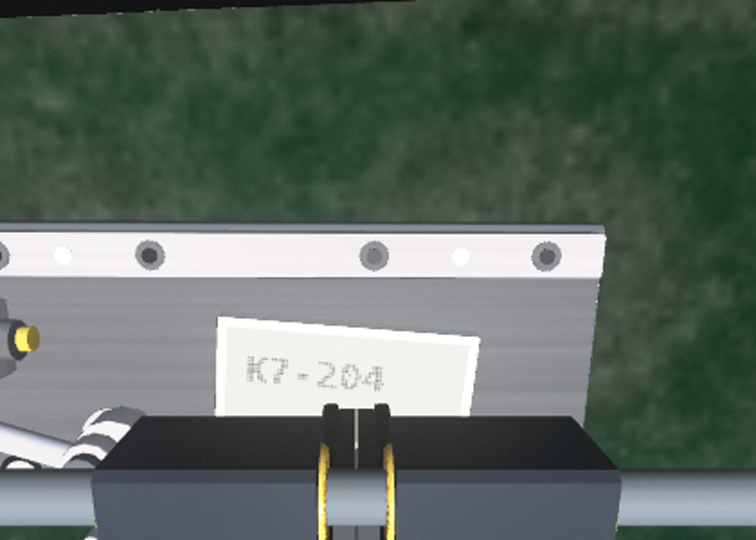

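The plate has moved closer to the rail: the rail's edge is at row 277 and the plate's corners at (218,317) and (480,338), still slightly askew. I'll push on until contact.

Run:
```python
from h import *
f=env.grab_frame("wrist")
for p in((218,317),(480,338)): print(F.to(ray(f,(60+p[0]/1.8-.2,p[1]/1.8-.2),.020)).round(1))
for p in((10,277),(600,278)): print("rail",F.to(ray(f,(60+p[0]/1.8-.2,p[1]/1.8-.2),.022)).round(1))
mv(-34,-102,14.5,.02,6)
f=env.grab_frame("wrist"); crop(f,"pics/w2.png",60,0,480,300,1.8)
```

```text
[-12.4 -57.6]
[ -19.1 -137.6]
rail [0.2 2.6]
rail [  -0.2 -171.7]
False 8.82 [ -34.  -102.1] 14.4 [ 0.4  0.2 -0.2]
```

View pics/w2.png

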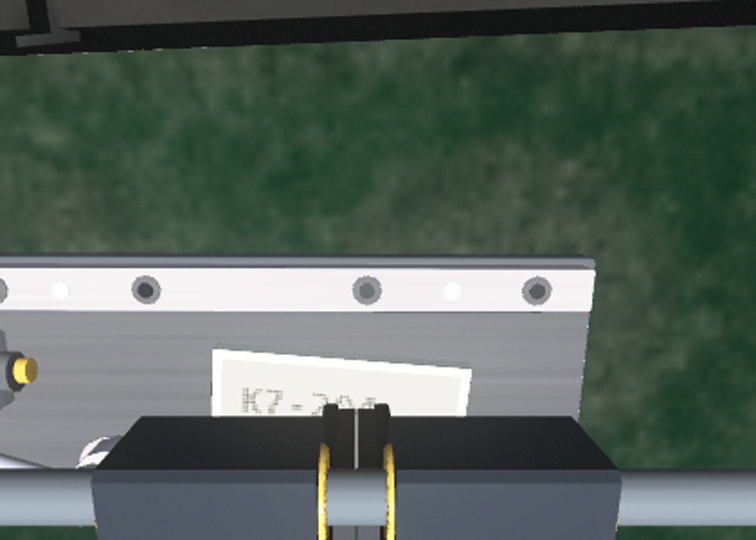

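The plate hasn't moved relative to the rail. I'll check the gripper and the fingertips before moving on.

Run:
```python
from h import *
s=env.read_state();print(s["opening"],s["position"],s["tool_rot"],s["force"],s["finger_force"])
f=env.grab_frame("wrist")
for p in((212,349),(471,369)): print(F.to(ray(f,(60+p[0]/1.8-.2,p[1]/1.8-.2),.020)).round(1))
f=env.grab_frame("scene"); q=proj(f,s["position"]);print(q); crop(f,"pics/s1.png",int(q[0])-75,int(q[1])-70,int(q[0])+75,int(q[1])+40,5)
```

```text
0.006126147786914178 [0.43929181 0.10487857 0.01445125] [ 1.79994096e+02  1.16232356e-02 -2.15667277e+00] [ 0.72984631 -0.22921257  0.49847383] 0.0
[-12.4 -57.2]
[ -19.  -137.4]
[246.95327431 203.45900397]
```

View pics/s1.png

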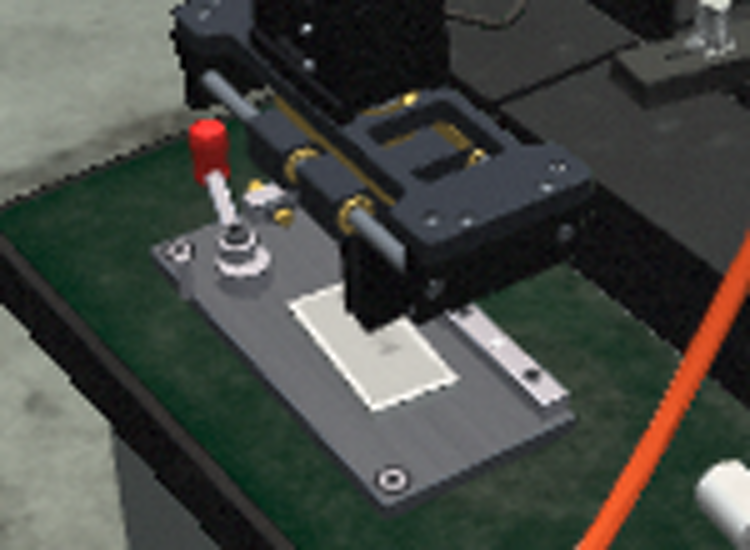

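The picture shows the shut fingertip at crop (375,330) hovering above the plate, so the tip is higher than assumed. I'll touch the bare base right of the plate to calibrate height.

Run:
```python
from h import *
mv(-34,-102,30)
mv(-40,-162,30)
mv(-40,-162,0,.015,4)
mv(-40,-162,30)
```

```text
False 9.28 [ -33.7 -101.7] 30.4 [-1.   0.2  0.6]
False 10.03 [ -39.7 -161.9] 30.0 [-0.8 -0.2  0.6]
False 12.18 [ -39.9 -162. ] 0.1 [0.5 0.9 0.2]
False 12.63 [ -40.1 -162. ] 30.1 [-0.2 -0.  -0.7]
```

Run:
```python
from h import *
mv(-40,-162,2)
r=mv(-40,-162,-25,.015,4)
s=env.read_state()
f=env.grab_frame("scene"); q=proj(f,s["position"]);print(q); crop(f,"pics/s2.png",int(q[0])-75,int(q[1])-70,int(q[0])+75,int(q[1])+40,5)
```

```text
False 13.07 [ -40.4 -162.3] 1.4 [ 0.8  0.1 -0.2]
True 14.06 [ -40. -162.] -11.3 [-0.7 -0.   4.2]
[260.6302824  229.77950297]
```

View pics/s2.png

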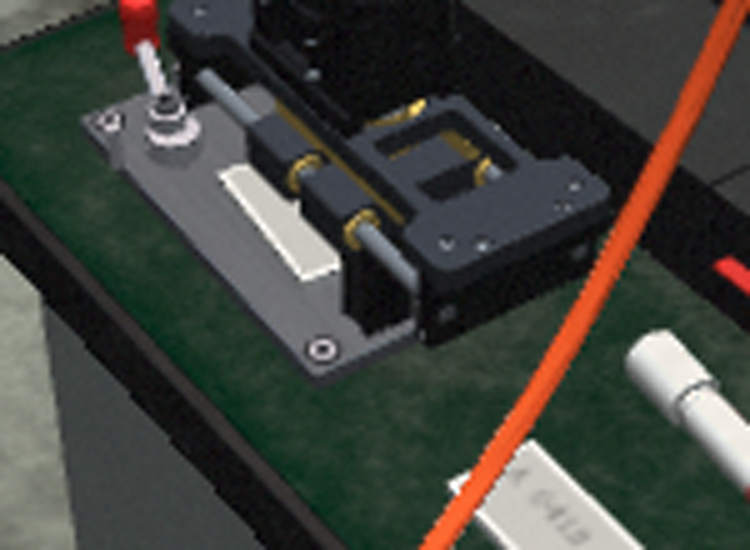

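The tip meets the 12 mm base at a reported z of −11.3, so the real tip is about 23.4 mm above the reported TCP. I'll build in that offset and push with force limits.

```bash
sed -i 's/F.w(x,y,z),\[180/F.w(x,y,z-23.4),[180/; s/\*1000).round(1),s/*1000+23.4).round(1),s/' h.py
python3 - <<'E'
from h import *
f=env.grab_frame("scene");print(proj(f,F.w(-40,-162,12)))
mv(-40,-162,45); mv(-80,-100,45)
mv(-80,-100,14.5,.08,10)
mv(-44,-100,14.5,.025,5)
f=env.grab_frame("wrist"); crop(f,"pics/w3.png",60,0,480,300,1.8)
E
```

```text
[260.54970724 221.48685472]
False 14.64 [ -40.3 -162.1] 44.8 [-0.2  0.1 -0.1]
False 15.53 [ -80.  -100.1] 44.9 [0.1 0.9 0.2]
False 16.07 [ -79.8 -100.2] 14.5 [-0.2  0.5  0.6]
True 17.15 [ -51.3 -100.4] 13.9 [-0.3 -0.7 -0.4]
```

View pics/w3.png

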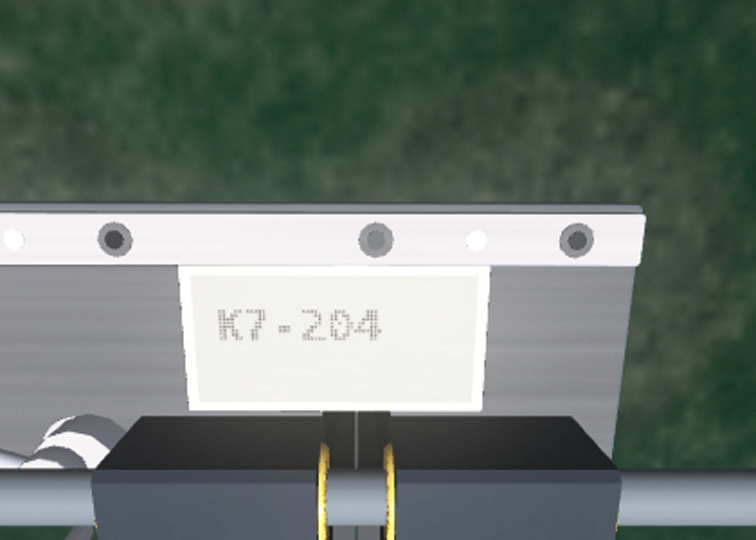

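The plate now lies flat against the rail, spanning columns 180–490 with its edge on the rail line. Next is the push along the rail to the stop.

Run:
```python
from h import *
f=env.grab_frame("wrist")
for p in((180,267),(490,267)): print(F.to(ray(f,(60+p[0]/1.8-.2,p[1]/1.8-.2),.020)).round(1))
mv(-58,-100,14.5); mv(-58,-100,40); mv(-21,-172,40)
mv(-21,-172,14.5,.08,10)
mv(-21,-75,14.5,.03,5)
f=env.grab_frame("wrist"); crop(f,"pics/w4.png",60,0,480,300,1.8)
```

```text
[ -0.7 -54.6]
[  -0.9 -134.6]
False 17.5 [ -58.5 -100.1] 14.5 [-0.  -0.4  0.2]
False 17.91 [-57.9 -99.8] 40.2 [-0.4  0.1  0.3]
False 18.87 [ -21.2 -171.9] 39.9 [-0.5  0.  -0.5]
False 19.33 [ -21.1 -171.8] 14.4 [ 0.2 -0.1  1.2]
True 21.74 [-21.8 -89.4] 14.1 [-0.  -0.5 -0.2]
```

View pics/w4.png

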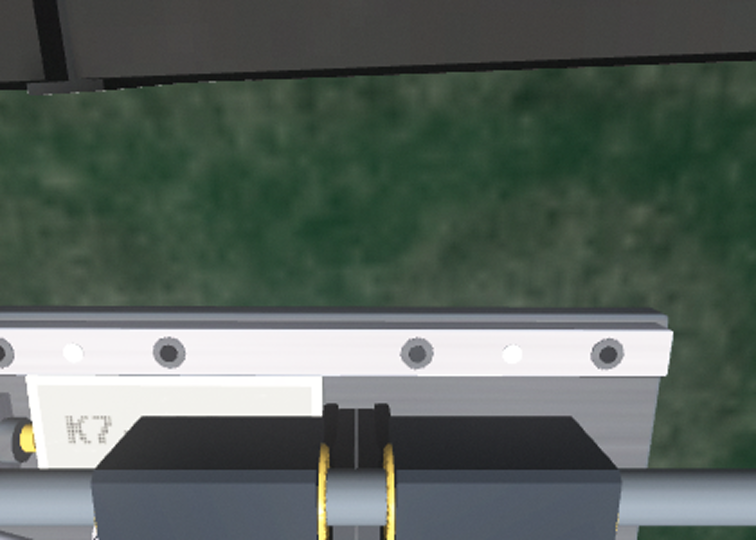

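The plate's end meets the brass tip at about (35,437) and its long edge runs along the rail. Next I lift away and swing the lever on an arc, pressing on the knob.

Run:
```python
from h import *
f=env.grab_frame("wrist")
for p in((27,377),(322,377)): print(F.to(ray(f,(60+p[0]/1.8-.2,p[1]/1.8-.2),.020)).round(1))
def arc(phi,gap):
    a=np.radians(phi); u=np.array([np.cos(a),np.sin(a)]); b=np.array([u[1],-u[0]])
    return np.array([-55.7,-20])+60*u+(18.5+gap)*b
mv(-21,-96,14.5); mv(-21,-96,80)
p=arc(70,12); mv(*p,80,.15,None,-20); mv(*p,38,.08,8,-20)
for phi in range(70,161,10):
    r=mv(*arc(phi,0),38,.05,25,phi-90)
    if r: break
f=env.grab_frame("wrist"); crop(f,"pics/w5.png",0,0,512,384,1.5)
```

```text
[-1.1  0.3]
[ -1.2 -79.7]
False 22.09 [-21.1 -96.4] 14.4 [ 0.9 -0.  -0.3]
False 22.9 [-21.5 -96.3] 79.6 [-0.3 -0.2 -0.1]
False 23.87 [-7.  25.2] 79.5 [ 0.1  0.2 -0.7]
False 24.54 [-6.2 26. ] 38.2 [ 0.3  0.4 -0.1]
False 24.93 [-18.1  30.4] 38.4 [-0.7  0.6  0.3]
False 25.3 [-27.  36.] 38.1 [ 0.4 -0.7 -0.1]
False 25.67 [-37.   40.1] 38.1 [ 0.3  0.4 -0.2]
False 26.03 [-47.8  42.3] 38.0 [ 0.6 -0.3  1. ]
False 26.4 [-58.7  42.8] 38.0 [-0.2  0.4  0. ]
False 26.77 [-69.6  41.2] 38.0 [0.5 0.3 0.2]
False 27.13 [-79.9  37.9] 38.0 [0.4 1.5 0.7]
False 27.5 [-89.5  32.9] 38.1 [0.8 0.2 0.1]
False 27.87 [-97.9  26.6] 38.1 [ 2.3  0.2 -0.7]
False 28.23 [-105.4   18.3] 38.1 [ 1.4  2.6 -0.5]
```

View pics/w5.png

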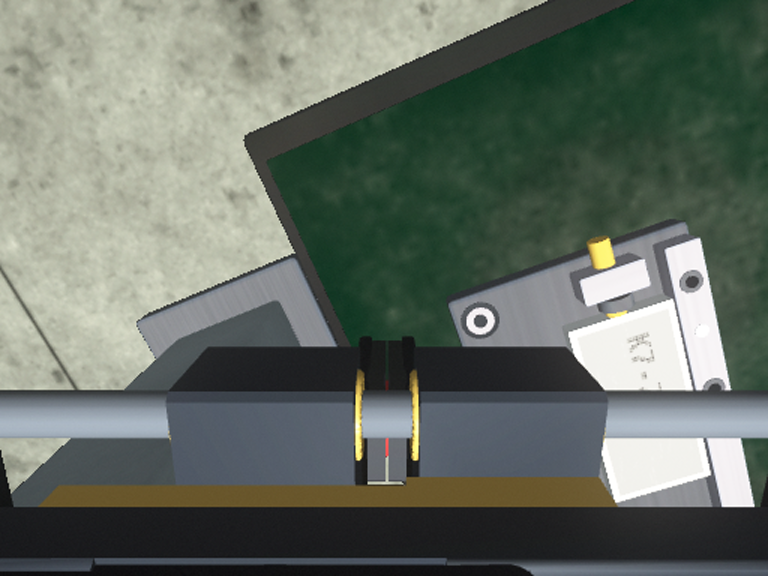

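The knob (red sliver near (387,445)) is being pushed just ahead of the fingers, with about 2–3 N of contact, and the plate sits against the rail and the stop. I'll press on to the end, then retreat and check.

Run:
```python
from h import *
def arc(phi,gap):
    a=np.radians(phi); u=np.array([np.cos(a),np.sin(a)]); b=np.array([u[1],-u[0]])
    return np.array([-55.7,-20])+60*u+(18.5+gap)*b
for phi in (165,170,175):
    if mv(*arc(phi,0),38,.03,18,70): break
env.dwell(.3); rep()
s=env.read_state(); q=F.to(s["position"]); b=arc(160,20)-arc(160,0)
mv(*(q+b),38,.1,None,70); mv(*(q+b),90,.15,None,70)
env.goto(F.w(-77,-69,250-23.4),[180,0,0]); env.dwell(.3)
f=env.grab_frame("wrist"); crop(f,"pics/w6.png",145,72,345,172,4); np.save("pics/w6.npy",f,allow_pickle=True); rep()
r=env.search_frame(f,"lever_knob");print([(F.to(d["xyz"]).round(1),round(d["score"],2)) for d in r[:2]])
```

```text
False 28.62 [-105.8   17.8] 38.7 [ 5.6  7.1 -5.8]
False 28.95 [-105.7   17.6] 39.5 [  8.5  15.2 -12.6]
False 29.28 [-105.5   17.5] 40.1 [  8.4  23.8 -18.6]
None 29.58 [-105.5   17.5] 40.1 [  8.5  22.7 -18.8]
False 30.09 [-99.7  34.7] 37.4 [-0.6 -0.   0.1]
False 30.59 [-99.3  35.4] 89.7 [-0.3  0.4 -0.5]
None 31.87 [-77.2 -68.8] 249.4 [-0.5 -0.8 -0.6]
[(array([-73.3,  -7.1]), 0.66)]
```

View pics/w6.png

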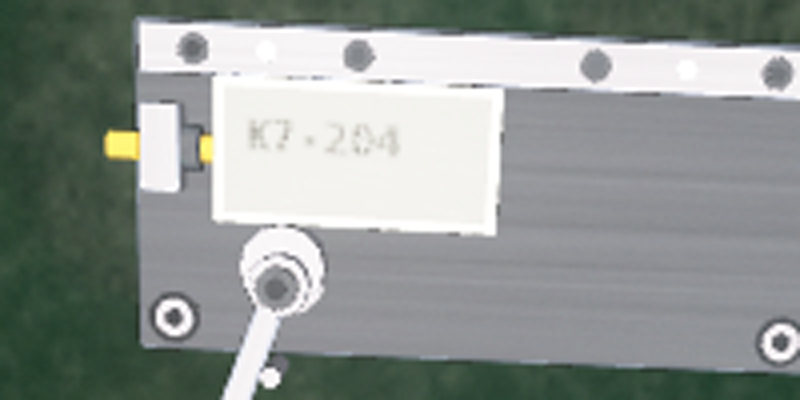

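The picture shows the plate at the rail and the stop. The cam presses on its edge near (283,228), and the handle lies against the pin side at about 160°. I'll hand it in.

```bash
python3 -c "
from workcell import env
print(env.close_job())"
```

```text
the job is handed in; nothing more can be done
None
```

The plate was pushed against the rail and up to the stop screw, the cam lever swung to its closed end, and the job handed in at about 32 s; the last picture showed it seated and clamped, but no verdict came back.

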